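# Unsnap the battery cover of a data recorder

## Task

Open the battery bay of the white data recorder: squeeze the orange snap tab towards the black rib little by little, feeling with light upward tugs for the depth at which the catch lets go (it differs from unit to unit, and pressed too far the tab catches again), then keep it at that squeeze and lift the cover straight out. Lay the cover flat and square, latch side up, in the middle of the yellow foam rest and let go. The latch is brittle: squeeze gently, never shove the cover or pull hard while it is caught, set it down softly, and leave the dust cap, screwdriver and jar alone.

Things in the scene. Friction and masses are not known exactly. Their poses are not given: they have to be found in the camera images.
- housing: White metal recorder housing fixed to the bench, 220 (x) x 170 (y) x 70 mm high; origin at the centre of its underside. Battery bay centred at x -30 mm, y 0 in its top: a recess 122 x 91.2 x 4 mm in which the cover lies flush (0.6 to 1 mm play), over a well with a slotted steel keeper that catches the tab's foot. Where the slot lies differs from unit to unit and is not measured.
- cover: Loose aluminium cover, plate 120 (x) x 90 (y) x 4 mm, 130 to 210 g; origin at the centre of the plate's underside (66 mm over the housing's underside when seated), z up. On its middle the black rib and orange tab stand 32 mm above the plate. The tab's foot reaches 14 mm below the plate's underside, within x +-14, y -29 to +4 mm.
- cover_grip (a point): Point of the cover midway between the outer faces of rib and tab at rest, 16 mm above the plate's upper face; axes as the cover's. Fixed black rib: 32 mm along x, 5 mm thick, outer face at y +18 mm of this frame. Orange tab: outer face at y -18 mm at rest. So 36 mm over both at rest, 22.5 mm with the tab fully in.
- tab: Orange spring tab, 28 mm wide, 4 thick. Slides along the cover's +y, towards the rib, up to 13.5 mm (spring 6 N, +0.8 N per mm). The keeper frees it only in a 1.5 mm band starting somewhere from 2 to 9.5 mm of travel; less or more and the foot is caught (about 1 mm of lift, then hard). Clear once the cover is 15 mm up. Only the tab yields, the rib does not. Frame: the cover's, moving with the tab.
- foam_rest: Yellow firm foam rest fixed to the bench, 150 (x) x 120 (y) x 25 mm high, with a 70 x 84 mm opening through its middle into which the foot hangs; origin at the centre of its underside. The cover's origin is 25 mm above it when the cover lies on it.
- dust_cap: White plastic connector cap, 26 mm across and 22 mm high, standing loose on top of the housing on its +x part; origin at the centre of its underside.
- screwdriver: Screwdriver with red handle, 170 mm long, lying on the bench beyond the work.
- jar: Amber jar with blue lid, 52 mm across and 70 mm high, standing on the bench beyond the foam rest (-y side); origin at the centre of its underside.
Things that resemble listed ones, but are neither listed nor needed, are in the scene too. Of the things that look like the cover, the smallest one is meant.

How it is judged:
By the outcome, as a careful person would: the job done as asked, in the order asked, and still so for the second after the job is handed in, with the robot touching nothing.
It also fails if it takes over 64 s, if anything falls off the work surface, if the arm or the gripper's body presses on something with over 40 N, if the wrist force passes 120 N, or if a joint passes its speed limit or range.

## Robot

A 6-joint arm with a two-finger parallel gripper is mounted at the origin on the work surface. World frame = base frame: x ahead of the robot, y to its left, z up, the work surface at z = 0. Lengths are in mm, angles in rad, forces in N, time in s.
With the tool pointing down it reaches from about 425 to 950 mm from the base axis. Payload 14.7 kg.
Tool frame: the origin (TCP) lies on the centre line of the jaws, within the pads' length; the fingertips stand 17 mm ahead of it and the grasp point (between the pads) lies 2 mm behind it; z points along the fingers, y is the line along which they close (so a half turn about z gives the same grasp; the last joint's range is limited). The gripper opens to 85 mm and grips with 20 to 120 N. Pads are 22 mm wide; open, the fingers measure 114 mm over their backs; the gripper's body (76 mm by 85 mm) begins 54 mm behind the grasp point. The pads swing forward as they close: fully open they stand 13 mm farther back than shut.
Start: joints at [1.271, 0.48, 1.596, -0, 1.065, -0.047], TCP at [162.551, 629.341, 248.297] pointing down, gripper open.
Joint ranges: [-2.75, 2.75], [-0.82, 2.05], [0.23, 2.67], [-1.56, 4.7], [0.09, 2.69], [-2.92, 2.92]. Speed limits (rad/s): [1.89, 1.89, 2.39, 3.01, 3.01, 3.01].

## Interface

Orientations are given as a rotation vector (axis times angle).
In Python, from workcell import robot, vision, spotter gives the robot as it stands.
- The arm moves only by the tool servo_tool, never from a script. Its argument "moves" is a list of rows, each a list of 5 numbers: the shift along the tool's x, y, z in mm, then the turn about the tool's z in rad, then the opening in per cent of the stroke, from 0 (shut) to 100 (fully open). In form: [[dx, dy, dz, spin, grip], ...]. A call has 1 to 10 rows; each row shifts and turns the commanded pose from where the row before left it, along the tool's axes as they then stand; what a row does not reach is not made up. A row lasts 1/12 s, in which the tool goes at most 41.7 mm and 7.16 degrees, less where a joint would pass 70% of its speed; a pose out of reach is approached as far as the arm can. A call with a gripper value outside its range is refused whole. The fingers move at their own pace and stop on an object; the grip force is fixed at half the most. Time passes only in rows, so rows that do not move let the fingers close. It gives the time, the measured TCP pose, the force, the opening and the grip force at its end, in the units of the state.
- robot.state(): the state, without advancing time (a new reading comes with each control period).
- vision.read_camera(name): name is "side" or "top"; returns the picture (420x560x3 uint8, blue, green, red); there is no depth.
- vision.camera_model(name): a dict with "intrinsics" (3x3 intrinsics, pixels), "pose" (4x4, takes a point from camera to world coordinates). Camera axes: x right, y up, looking along -z (the intrinsics and any distortion apply to the point x, -y, -z); pixel columns grow to the right and rows downward; lengths in mm; the calibration is good to about 2 mm. A picture is of the moment at which its call begins. camera_model takes no time and is no camera call.
- robot.close_job(): hands the job in; it is judged then, once.
Trained networks look in the newest picture that a camera, given by its name, has taken for a name from the list of things; names that differ only in an ending like _2 or _b are one class to them, and where a whole thing is asked for, a point or a joint stands for the part that bears it (a point fixed in the world has none). Each returns a list of dicts, best first, with "confidence" (0 to 1); they miss things now and then, are a little off and sometimes report something else, mostly with a low value. They report only what shows in the picture. A call takes as long as a camera call. They do not tell look-alikes from the thing itself.
- spotter.outline_of(camera, name): "pixels" (420x560 bool, what is visible of it) and "position" ([column, row] in pixels, amid what is visible of it).
- spotter.spot_point(camera, name): "position" ([column, row] in pixels: a listed point, or the origin of a listed thing).
The state is a dict: "t": time; "qpos": joint angles; "dq": joint speeds; "tau": joint torques, N m; "position": TCP position; "ee_rot": TCP orientation; "wrist_force": force on the tool from outside, world axes, zero at the start; "wrist_torque": the same for the moment, N m; "grip_width": finger opening in mm; "grip_force": force on a finger pad.
Only numpy, scipy, OpenCV 4.12 (cv2) and the standard library are available. Lean on these libraries where they do the work, as an engineer would, in place of code of your own. Each camera call takes 0.05 s, during which the arm holds its last target. There are 200 camera calls.

## Working session

There is one attempt and no reset: what is moved stays moved. The work goes in short steps, Python scripts to look and compute and a tool call to move; the robot and the scene stay as the last step left them, time stands still between calls to the robot, and variables do not carry over. Pictures are saved under pics/ and viewed, at most 10 in all, crops included, and the job is handed in when it is done.

Besides the shell and the picture viewer there is one more tool, called as name([rows], argument=value, ...), one row to a line, values as JSON. servo_tool: Moves the arm, as the interface text tells. Its arguments: {"type":"object","properties":{"moves":{"type":"array"}},"required":["moves"]}

```bash
mkdir -p pics; cat > h.py <<'E'
import numpy as np, cv2
from workcell import robot, vision, spotter
def ray(cam,px):
    m=vision.camera_model(cam);K=np.array(m["intrinsics"]);P=np.array(m["pose"])
    d=np.linalg.inv(K)@np.array([px[0],px[1],1.]);d=np.array([d[0],-d[1],-d[2]])
    return P[:3,3],P[:3,:3]@d
def atz(cam,px,z):
    o,d=ray(cam,px);return o+d*(z-o[2])/d[2]
def proj(cam,p):
    m=vision.camera_model(cam);K=np.array(m["intrinsics"]);P=np.array(m["pose"])
    c=P[:3,:3].T@(np.array(p,float)-P[:3,3]);c=np.array([c[0],-c[1],-c[2]]);q=K@c;return q[:2]/q[2]
E
python3 - <<'E'
from h import *
for c in("top","side"):
    m=vision.camera_model(c);print(c,{k:np.round(v,2).tolist() if not isinstance(v,str) else v for k,v in m.items()})
    im=vision.read_camera(c);cv2.imwrite(f"pics/{c}0.png",im)
    for n in("housing","cover","cover_grip","tab","foam_rest","dust_cap","jar","screwdriver"):
        print(c,n,[(np.round(r["position"]).tolist(),round(r["confidence"],2)) for r in spotter.spot_point(c,n)][:5])
print(robot.state())
E
```

```text
top {'intrinsics': [[438.79, 0.0, 280.84], [0.0, 438.79, 206.94], [0.0, 0.0, 1.0]], 'pose': [[0.01, 0.99, -0.13, 364.69], [-1.0, 0.01, -0.02, -93.99], [-0.02, 0.13, 0.99, 1413.48], [0.0, 0.0, 0.0, 1.0]]}
top housing [([219.0, 206.0], 0.65), ([216.0, 208.0], 0.39)]
top cover [([176.0, 296.0], 0.77), ([219.0, 210.0], 0.76)]
top cover_grip [([220.0, 212.0], 0.69), ([302.0, 277.0], 0.69), ([172.0, 301.0], 0.63), ([320.0, 208.0], 0.43)]
top tab [([176.0, 297.0], 0.55), ([220.0, 207.0], 0.49), ([299.0, 272.0], 0.41)]
top foam_rest [([320.0, 206.0], 0.63)]
top dust_cap [([203.0, 177.0], 0.4)]
top jar [([387.0, 211.0], 0.75), ([219.0, 204.0], 0.34)]
top screwdriver [([250.0, 139.0], 0.52)]
side {'intrinsics': [[472.15, 0.0, 282.01], [0.0, 472.15, 210.15], [0.0, 0.0, 1.0]], 'pose': [[-0.96, 0.21, -0.2, 288.25], [-0.29, -0.66, 0.69, 709.3], [0.02, 0.72, 0.69, 852.4], [0.0, 0.0, 0.0, 1.0]]}
side housing [([240.0, 291.0], 0.58)]
side cover [([363.0, 380.0], 0.81), ([254.0, 275.0], 0.75), ([358.0, 222.0], 0.68)]
side cover_grip [([250.0, 270.0], 0.92), ([360.0, 221.0], 0.67), ([369.0, 372.0], 0.6
[... 286 characters left out ...]
)]
{'t': 0.9, 'qpos': array([ 1.27138678e+00,  4.80181236e-01,  1.59633485e+00,  3.38945828e-05,
        1.06507956e+00, -4.65959870e-02]), 'dq': array([-2.93754796e-04,  1.18412524e-03,  6.94946105e-05, -1.45125153e-03,
       -1.14541291e-03, -3.77278277e-04]), 'tau': array([ 4.73339649e-03, -9.50451422e+01, -4.30664849e+01,  4.87463549e-04,
        2.74482500e-04,  7.42269708e-05]), 'position': array([162.5456529 , 629.32979701, 248.29572836]), 'ee_rot': array([-3.96083724e-01, -3.11649408e+00, -3.39870950e-06]), 'wrist_force': array([ 0.67163304,  0.19634607, -0.5503446 ]), 'wrist_torque': array([ 0.00640627, -0.00483485, -0.05946307]), 'grip_force': 0.0, 'grip_width': 85.50422364194866}
```

View pics/top0.png

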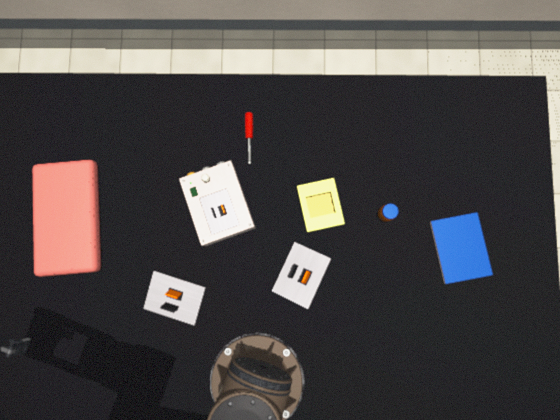

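View pics/side0.png

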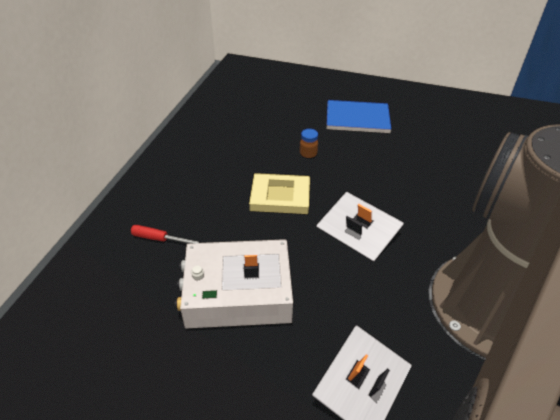

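Cover candidates in the top picture are (219,210) in the white housing, (176,297) and (302,275), the last two on the bench. The one at (219,210) looks smallest and sits in the recorder, so it fits the description. I'll fit the poses and confirm it with a crop.

```bash
cat > fit.py <<'E'
from h import *
from scipy.optimize import minimize
def box(p,dims,z0):
    x,y,a=p;c,s=np.cos(a),np.sin(a);l,w,h=dims
    return [(x+c*u-s*v,y+s*u+c*v,z) for u in(-l/2,l/2) for v in(-w/2,w/2) for z in(z0,z0+h)]
def rend(cam,pts,S=8,sh=(420,560)):
    q=np.array([proj(cam,p) for p in pts],np.float32);h=cv2.convexHull(q)
    return h
def dist_cost(cam,pts,mask_hull):
    # IoU through intersecting convex polygons
    h=rend(cam,pts);a,_=cv2.intersectConvexConvex(h,mask_hull)
    return 1-a/(cv2.contourArea(h)+cv2.contourArea(mask_hull)-a)
def maskhull(cam,name,near,im):
    r=min(spotter.outline_of(cam,name),key=lambda r:np.hypot(*(np.array(r["position"])-near)))
    m=np.array(r["pixels"]).astype(np.uint8);m=cv2.morphologyEx(m,cv2.MORPH_OPEN,np.ones((5,5)))
    c=max(cv2.findContours(m,cv2.RETR_EXTERNAL,cv2.CHAIN_APPROX_NONE)[0],key=cv2.contourArea)
    return cv2.convexHull(c.astype(np.float32))
def fit(hulls,dims,z0,p0):
    f=lambda p:sum(dist_cost(c,box((p[0],p[1],p[2]/100),dims,z0),h) for c,h in hulls.items())
    r=minimize(f,[p0[0],p0[1],p0[2]*100],method="Nelder-Mead",options=dict(initial_simplex=[[p0[0]+a,p0[1]+b,p0[2]*100+c] for a,b,c in((0,0,0),(15,0,0),(0,15,0),(0,0,12))],xatol=.05,fatol=1e-6))
    return r.x*[1,1,.01],r.fun
E
python3 - <<'E'
from fit import *
ims={c:vision.read_camera(c) for c in("top","side")}
out={}
for n,dims,z0,near,yaw in(("housing",(220,170,70),0,{"top":(217,205),"side":(240,288)},.34),("foam_rest",(150,120,25),0,{"top":(320,206),"side":(282,194)},.2)):
    hs={c:maskhull(c,n,near[c],ims[c]) for c in ims}
    p0=[*atz("top",near["top"],dims[2]/2)[:2],yaw]
    print(n,fit(hs,dims,z0,p0),*[(c,fit({c:h},dims,z0,p0)) for c,h in hs.items()])
    out[n]=fit(hs,dims,z0,p0)[0]
np.save("poses.npy",out,allow_pickle=True)
x,y,a=out["housing"];c,s=np.cos(a),np.sin(a)
H=lambda u,v,z:(x+c*u-s*v,y+s*u+c*v,z)
for n,cam in(("cover_grip","top"),("cover_grip","side")):
    e=proj(cam,H(-30,0,86));print(n,cam,"expected",e,[np.round(r["position"],1).tolist() for r in spotter.spot_point(cam,n)])
fx,fy,fa=out["foam_rest"]
tiles=[]
for cam,(x0,y0,x1,y1) in (("top",(130,150,350,330)),("side",(150,160,370,340))):
    S=4 if 0 else 3.6
    im=cv2.resize(ims[cam][y0:y1,x0:x1],None,fx=S,fy=S,interpolation=cv2.INTER_CUBIC)
    for P,col in((box(out["housing"],(220,170,0),70)[::2],(0,0,255)),(box((*H(-30,0,0)[:2],a),(120,90,0),70)[::2],(255,0,0)),(box(out["foam_rest"],(150,120,0),25)[::2],(0,160,0)),([H(-30+u,v,102) for u,v in((-16,13),(16,13),(16,18),(-16,18))],(255,0,255)),([H(-30+u,v,102) for u,v in((-14,-18),(14,-18),(14,-14),(-14,-14))],(0,255,0))):
        q=np.array([(proj(cam,p)-(x0,y0)+.5)*S for p in P]);q=cv2.convexHull(q.astype(np.float32)).astype(int)
        cv2.polylines(im,[q],True,col,1)
    cv2.imwrite(f"pics/crop_{cam}.png",im)
E
```

```text
housing (array([5.51246060e+02, 1.34883653e+02, 3.49515575e-01]), np.float64(0.11059786760667478)) ('top', (array([5.51518786e+02, 1.36867249e+02, 3.56015366e-01]), np.float64(0.0498580069512542))) ('side', (array([5.47790870e+02, 1.32832997e+02, 3.51934276e-01]), np.float64(0.04837210656271962)))Traceback (most recent call last):
  File "<stdin>", line 8, in <module>
  File "fit.py", line 20, in fit
    r=minimize(f,[p0[0],p0[1],p0[2]*100],method="Nelder-Mead",options=dict(initial_simplex=[[p0[0]+a,p0[1]+b,p0[2]*100+c] for a,b,c in((0,0,0),(15,0,0),(0,15,0),(0,0,12))],xatol=.05,fatol=1e-6))
    res = _minimize_neldermead(fun, x0, args, callback, bounds=bounds,
                               **options)
    fxe = func(xe)
    fx = function(np.copy(x), *(wrapper_args + args))
  File "fit.py", line 19, in <lambda>
    f=lambda p:sum(dist_cost(c,box((p[0],p[1],p[2]/100),dims,z0),h) for c,h in hulls.items())
               ~~~^^^^^^^^^^^^^^^^^^^^^^^^^^^^^^^^^^^^^^^^^^^^^^^^^^^^^^^^^^^^^^^^^^^^^^^^^^^
  File "fit.py", line 19, in <genexpr>
    f=lambda p:sum(dist_cost(c,box((p[0],p[1],p[2]/100),dims,z0),h) for c,h in hulls.items())
                   ~~~~~~~~~^^^^^^^^^^^^^^^^^^^^^^^^^^^^^^^^^^^^^^^
  File "fit.py", line 11, in dist_cost
    h=rend(cam,pts);a,_=cv2.intersectConvexConvex(h,mask_hull)
  File "fit.py", line 7, in rend
    q=np.array([proj(cam,p) for p in pts],np.float32);h=cv2.convexHull(q)
                ~~~~^^^^^^^
  File "h.py", line 10, in proj
    m=vision.camera_model(cam);K=np.array(m["intrinsics"]);P=np.array(m["pose"])
ValueError: time passes only in moves, steps and waits
```

```bash
sed -i 's/vision.camera_model(cam)/cm(cam)/' h.py; sed -i '2a import functools\n@functools.lru_cache(None)\ndef cm(c): return vision.camera_model(c)' h.py
cat > run.py <<'E'
from fit import *
ims={c:vision.read_camera(c) for c in("top","side")}
out={}
for n,dims,z0,near,yaw in(("housing",(220,170,70),0,{"top":(217,205),"side":(240,288)},.34),("foam_rest",(150,120,25),0,{"top":(320,206),"side":(282,194)},.2)):
    hs={c:maskhull(c,n,near[c],ims[c]) for c in ims}
    p0=[*atz("top",near["top"],dims[2]/2)[:2],yaw]
    print(n,fit(hs,dims,z0,p0),*[(c,fit({c:h},dims,z0,p0)) for c,h in hs.items()])
    out[n]=fit(hs,dims,z0,p0)[0]
np.save("poses.npy",out,allow_pickle=True)
x,y,a=out["housing"];c,s=np.cos(a),np.sin(a)
H=lambda u,v,z:(x+c*u-s*v,y+s*u+c*v,z)
for n,cam in(("cover_grip","top"),("cover_grip","side")):
    e=proj(cam,H(-30,0,86));print(n,cam,"expected",e,[np.round(r["position"],1).tolist() for r in spotter.spot_point(cam,n)])
fx,fy,fa=out["foam_rest"]
for cam,(x0,y0,x1,y1) in (("top",(130,150,350,315)),("side",(150,160,370,325))):
    S=3.6
    im=cv2.resize(ims[cam][y0:y1,x0:x1],None,fx=S,fy=S,interpolation=cv2.INTER_CUBIC)
    for P,col in((box(out["housing"],(220,170,0),70)[::2],(0,0,255)),(box((*H(-30,0,0)[:2],a),(120,90,0),70)[::2],(255,0,0)),(box(out["foam_rest"],(150,120,0),25)[::2],(0,160,0)),([H(-30+u,v,102) for u,v in((-16,13),(16,13),(16,18),(-16,18))],(255,0,255)),([H(-30+u,v,102) for u,v in((-14,-18),(14,-18),(14,-14),(-14,-14))],(0,255,0))):
        q=np.array([(proj(cam,p)-(x0,y0)+.5)*S for p in P]);q=cv2.convexHull(q.astype(np.float32)).astype(int)
        cv2.polylines(im,[q],True,col,1)
    cv2.imwrite(f"pics/crop_{cam}.png",im)
E
python3 run.py
```

```text
housing (array([5.51206744e+02, 1.35410478e+02, 3.52829455e-01]), np.float64(0.08889493102999457)) ('top', (array([5.51776000e+02, 1.36045055e+02, 3.58973703e-01]), np.float64(0.036290697561237595))) ('side', (array([5.47168267e+02, 1.32854774e+02, 3.57603363e-01]), np.float64(0.03978363071687119)))
foam_rest (array([ 5.49241484e+02, -1.91562280e+02,  2.41623930e-01]), np.float64(0.11023109076717019)) ('top', (array([ 5.53222688e+02, -1.90058770e+02,  2.28965680e-01]), np.float64(0.030109533401492583))) ('side', (array([ 5.48591890e+02, -1.94227978e+02,  2.31642447e-01]), np.float64(0.021753427335027054)))
cover_grip top expected [217.79426055 209.7222501 ] [[302.6, 274.8], [220.3, 209.1], [169.7, 299.1]]
cover_grip side expected [248.53105557 266.8668495 ] [[357.7, 217.8], [367.7, 374.4], [252.2, 273.8]]
```

View pics/crop_top.png

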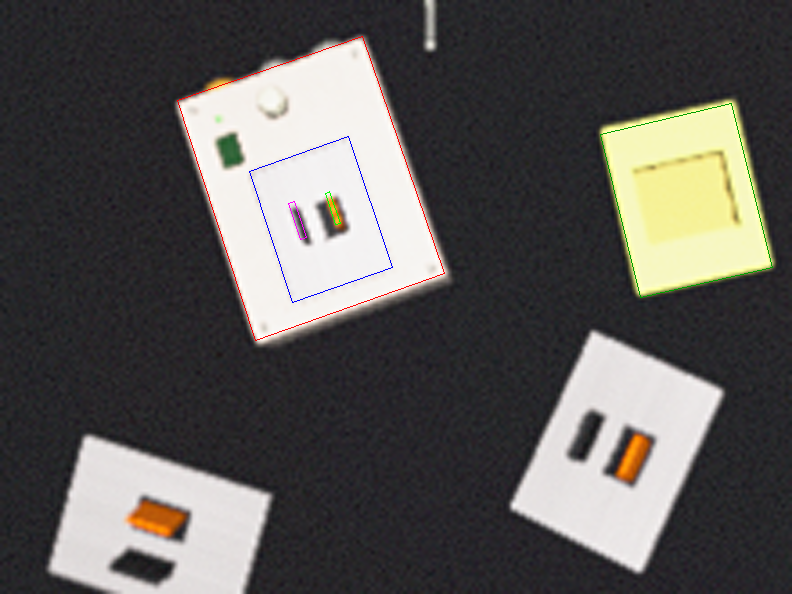

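View pics/crop_side.png

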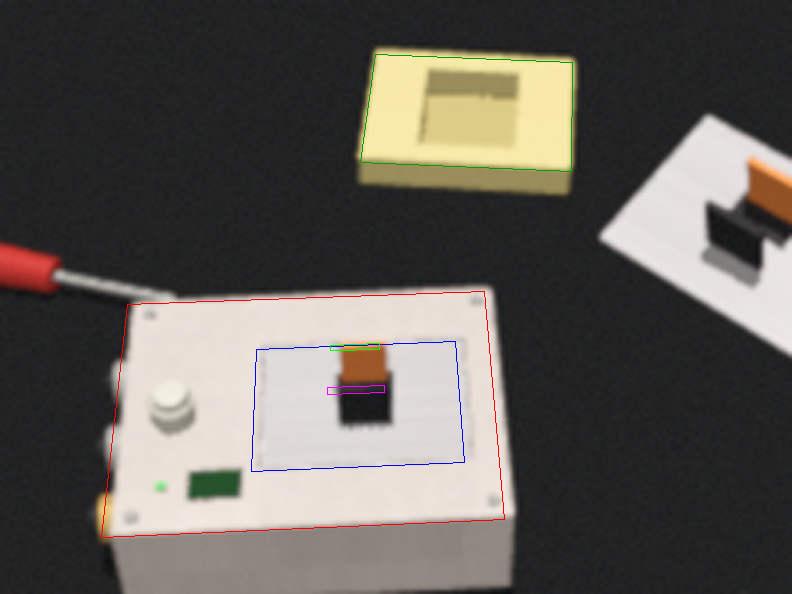

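The top crop shows the recorder with its tab at about (338,215) and rib at about (301,225) in crop pixels. The cover in the bay is clearly smaller than the two loose plates at (180,515) and (618,450), so it is the one meant. The side crop puts the tab about 8 crop px right of my overlay, so I'll shift x by about −4 mm. Next I'll go to a hover.

servo_tool([
  [-26.2,-22.3,0,0,100],
  [-26.2,-22.3,0,0,100],
  [-26.2,-22.3,0,0,100],
  [-26.2,-22.3,0,0,100],
  [-26.2,-22.3,0,0,100],
  [-26.2,-22.3,0,0,100],
  [-26.2,-22.3,0,0,100],
  [-26.2,-22.3,0,0,100],
  [-26.2,-22.3,0,0,100],
])

```text
t: 2.25
position: [341.3, 374.7, 248.5]
ee_rot: [0.396, 3.116, 0.001]
wrist_force: [0.5, 0.8, -0.3]
grip_width: 85.3
grip_force: 0.0
```

servo_tool([
  [-26.2,-22.3,0,0,100],
  [-26.2,-22.3,0,0,100],
  [-26.2,-22.3,0,0,100],
  [-26.2,-22.3,0,0,100],
  [-26.2,-22.3,0,0,100],
  [-26.2,-22.3,0,0,100],
  [-26.2,-22.3,0,0,100],
])

```text
t: 2.83
position: [480.0, 177.5, 248.5]
ee_rot: [0.396, 3.116, 0.0]
wrist_force: [0.7, 0.6, -0.6]
grip_width: 85.5
grip_force: 0.0
```

```bash
python3 - <<'E'
from h import *
# cover grip from hand-read pixels: top: rib/tab tops; side: tab top edge centre
P=lambda x0,y0,u,v:(x0+u/3.6-.5,y0+v/3.6-.5)
for z in(95,102):print(atz("top",P(130,150,301,225),z),atz("top",P(130,150,338,215),z))
print("side tab top",atz("side",P(150,160,363.5,345),102),"rib foot",atz("side",P(150,160,365,424),70))
x,y=519,123;a=.356
R=lambda u,v:(x+np.cos(a)*u-np.sin(a)*v,y+np.sin(a)*u+np.cos(a)*v)
print("model rib c",R(0,15.5),"tab c",R(0,-16),"rib foot",R(0,18))
E
```

```text
[514.84512887 137.57615646  95.        ] [523.7213683  106.58345418  95.        ]
[514.04794677 136.34672833 102.        ] [522.87706101 105.51857065 102.        ]
side tab top [524.61287834 106.93836468 102.        ] rib foot [513.97305911 137.62359434  70.        ]
model rib c (np.float64(513.597818514516), np.float64(137.528125660177)) tab c (np.float64(524.5764454043706), np.float64(108.00322512497856)) rib foot (np.float64(512.7264989200831), np.float64(139.87137173439913))
```

servo_tool([
  [-25.8,-22,0,0,80],
  [-25.8,-22,0,0,80],
  [0,0,16,-0.1015,70],
  [0,0,16,-0.1015,60],
  [0,0,16,-0.1015,60],
  [0,0,16,-0.1015,60],
  [0,0,16,-0.1015,60],
  [0,0,18,-0.1015,60],
  [0,0,0,0,60],
])

```text
t: 3.58
position: [516.6, 123.2, 147.7]
ee_rot: [0.564, -3.087, -0.0]
wrist_force: [-1.2, -1.3, -1.0]
grip_width: 51.5
grip_force: 0.0
```

```bash
python3 - <<'E'
from h import *
from scipy.spatial.transform import Rotation as R
s=robot.state();print(s["position"],s["qpos"],s["grip_width"]);print(R.from_rotvec(s["ee_rot"]).as_matrix().round(3))
t=[cv2.resize(vision.read_camera("side")[170:370,150:400],None,fx=3,fy=3,interpolation=cv2.INTER_CUBIC)]
cv2.imwrite("pics/hover.png",t[0])
E
```

```text
[516.59229219 123.20813279 147.74955276] [ 1.77052224e-01  4.48682238e-01  1.96213763e+00 -1.96117514e-05
  7.34699669e-01 -1.75517462e+00] 51.487975829546535
[[-0.935 -0.354 -0.004]
 [-0.354  0.935 -0.001]
 [ 0.004  0.001 -1.   ]]
```

View pics/hover.png

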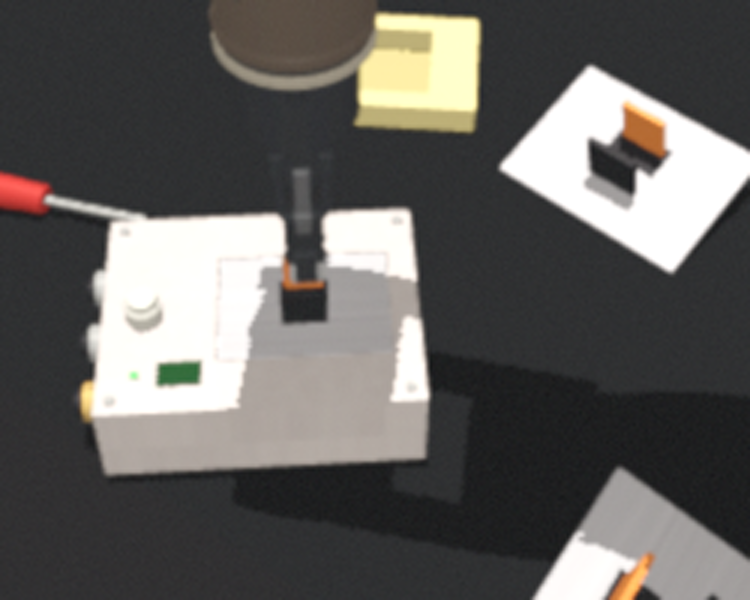

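The hover picture shows the fingers at (305,265), right over the latch at (303,295). Going down.

servo_tool([
  [-1.8,-2,10,0,60],
  [0,0,12,0,60],
  [0,0,12,0,60],
  [0,0,10,0,60],
  [0,0,6,0,60],
  [0,0,4,0,60],
  [0,0,1.5,0,60],
  [0,0,0,0,60],
  [0,0,0,0,60],
])

```text
t: 4.38
position: [520.8, 122.3, 95.2]
ee_rot: [-0.556, 3.092, -0.0]
wrist_force: [-0.3, 0.0, -0.7]
grip_width: 51.0
grip_force: 0.0
```

servo_tool([
  [0,0,2.5,0,56],
  [0,0,0,0,52],
  [0,0,0,0,49],
  [0,0,0,0,47],
  [0,0,0,0,46],
  [0,0,0,0,46],
  [0,0,0,0,46],
])

```text
t: 4.97
position: [520.5, 122.3, 92.4]
ee_rot: [-0.557, 3.092, -0.0]
wrist_force: [-0.4, 0.7, 0.4]
grip_width: 39.7
grip_force: 0.0
```

servo_tool([
  [0,0,0,0,45],
  [0,0,0,0,44],
  [0,0,0,0,44],
  [0,0,0,0,44],
])

```text
t: 5.3
position: [520.5, 122.3, 92.3]
ee_rot: [-0.557, 3.092, 0.0]
wrist_force: [-0.2, 0.6, 0.1]
grip_width: 37.6
grip_force: 0.0
```

servo_tool([
  [0,0,0,0,43.3],
  [0,0,0,0,43.3],
  [0,0,0,0,43.3],
])

```text
t: 5.55
position: [520.5, 122.3, 92.3]
ee_rot: [-0.557, 3.092, -0.0]
wrist_force: [0.6, -0.3, -0.4]
grip_width: 37.1
grip_force: 0.0
```

servo_tool([
  [0,0,0,0,42.5],
  [0,0,0,0,42.5],
  [0,0,0,0,42.5],
])

```text
t: 5.8
position: [520.5, 122.3, 92.3]
ee_rot: [-0.557, 3.092, -0.0]
wrist_force: [0.2, 0.2, 0.1]
grip_width: 36.4
grip_force: 0.2
```

servo_tool([
  [0,0,0,0,41.8],
  [0,0,0,0,41.8],
  [0,0,0,0,41.8],
])

```text
t: 6.05
position: [520.5, 122.3, 92.3]
ee_rot: [-0.557, 3.092, -0.0]
wrist_force: [-0.9, -0.1, 1.6]
grip_width: 36.1
grip_force: 6.2
```

servo_tool([
  [0,0.4,0,0,40.8],
  [0,0.4,0,0,39.8],
  [0,0.3,0,0,39],
  [0,0,0,0,39],
  [0,0,0,0,39],
])

```text
t: 6.47
position: [520.2, 123.3, 92.6]
ee_rot: [-0.557, 3.092, -0.0]
wrist_force: [-2.8, -0.4, 7.5]
grip_width: 33.3
grip_force: 8.2
```

servo_tool([
  [0,0,-0.6,0,39],
  [0,0,-0.6,0,39],
  [0,0,0,0,39],
  [0,0,0,0,39],
])

```text
t: 6.8
position: [520.1, 123.3, 93.4]
ee_rot: [0.557, -3.092, -0.0]
wrist_force: [-0.0, -0.1, -2.8]
grip_width: 33.5
grip_force: 7.8
```

servo_tool([
  [0,0,-0.5,0,39],
  [0,0,-0.4,0,39],
  [0,0,0,0,39],
  [0,0,0,0,39],
])

```text
t: 7.13
position: [520.0, 123.2, 94.0]
ee_rot: [0.556, -3.091, 0.0]
wrist_force: [3.0, -1.9, -13.8]
grip_width: 33.6
grip_force: 9.3
```

servo_tool([
  [0,0,1.0,0,39],
  [0,0.2,0,0,38.4],
  [0,0.3,-0.1,0,37.8],
  [0,0,0,0,37.8],
  [0,0,0,0,37.8],
])

```text
t: 7.55
position: [520.1, 123.9, 93.7]
ee_rot: [-0.557, 3.091, 0.0]
wrist_force: [0.4, -0.1, -2.4]
grip_width: 32.7
grip_force: 8.6
```

servo_tool([
  [0,0,-0.6,0,37.8],
  [0,0,-0.5,0,37.8],
  [0,0,0,0,37.8],
  [0,0,0,0,37.8],
])

```text
t: 7.88
position: [519.9, 123.7, 94.4]
ee_rot: [0.556, -3.092, 0.0]
wrist_force: [2.3, -1.8, -12.4]
grip_width: 32.1
grip_force: 9.8
```

servo_tool([
  [0,0,1.1,0,37.8],
  [0,0.2,0,0,37.2],
  [0,0.3,-0.1,0,36.6],
  [0,0,0,0,36.6],
  [0,0,0,0,36.6],
])

```text
t: 8.3
position: [519.8, 124.3, 93.8]
ee_rot: [-0.557, 3.092, 0.0]
wrist_force: [-0.5, 0.0, -2.7]
grip_width: 31.6
grip_force: 9.4
```

servo_tool([
  [0,0,-0.6,0,36.6],
  [0,0,-0.5,0,36.6],
  [0,0,0,0,36.6],
  [0,0,0,0,36.6],
])

```text
t: 8.63
position: [519.7, 124.2, 94.5]
ee_rot: [0.556, -3.092, 0.0]
wrist_force: [3.0, -1.5, -11.0]
grip_width: 31.4
grip_force: 10.2
```

servo_tool([
  [0,0,1.1,0,36.6],
  [0,0.2,0,0,36],
  [0,0.3,-0.1,0,35.4],
  [0,0,0,0,35.4],
  [0,0,0,0,35.4],
])

```text
t: 9.05
position: [519.7, 124.8, 93.9]
ee_rot: [-0.557, 3.092, 0.0]
wrist_force: [0.4, -0.3, -1.4]
grip_width: 30.3
grip_force: 10.2
```

servo_tool([
  [0,0,-0.6,0,35.4],
  [0,0,-0.4,0,35.4],
  [0,0,0,0,35.4],
  [0,0,0,0,35.4],
])

```text
t: 9.38
position: [519.6, 124.7, 94.5]
ee_rot: [0.556, -3.092, 0.0]
wrist_force: [3.1, -0.1, -9.5]
grip_width: 30.4
grip_force: 10.7
```

Still caught at about 5.7 mm of travel. Next step.

servo_tool([
  [0,0,1.0,0,35.4],
  [0,0.2,0,0,34.8],
  [0,0.3,-0.1,0,34.2],
  [0,0,0,0,34.2],
  [0,0,0,0,34.2],
])

```text
t: 9.8
position: [519.5, 125.2, 93.9]
ee_rot: [-0.557, 3.092, -0.0]
wrist_force: [-0.6, 0.9, -1.5]
grip_width: 29.3
grip_force: 11.1
```

servo_tool([
  [0,0,-0.6,0,34.2],
  [0,0,-0.4,0,34.2],
  [0,0,0,0,34.2],
  [0,0,0,0,34.2],
])

```text
t: 10.13
position: [519.3, 125.1, 94.6]
ee_rot: [0.557, -3.092, 0.0]
wrist_force: [0.9, -1.1, -8.1]
grip_width: 29.2
grip_force: 11.5
```

servo_tool([
  [0,0,1.0,0,34.2],
  [0,0.2,0,0,33.6],
  [0,0.3,-0.1,0,33.0],
  [0,0,0,0,33.0],
  [0,0,0,0,33.0],
])

```text
t: 10.55
position: [519.3, 125.7, 94.0]
ee_rot: [-0.557, 3.092, 0.0]
wrist_force: [0.0, 0.4, -2.2]
grip_width: 28.3
grip_force: 11.8
```

servo_tool([
  [0,0,-0.6,0,33],
  [0,0,-0.5,0,33],
  [0,0,0,0,33],
  [0,0,0,0,33],
])

```text
t: 10.88
position: [519.2, 125.6, 94.8]
ee_rot: [0.556, -3.092, 0.0]
wrist_force: [1.6, 0.4, -8.8]
grip_width: 28.5
grip_force: 12.2
```

servo_tool([
  [0,0,1.0,0,33],
  [0,0.2,0,0,32.4],
  [0,0.3,-0.1,0,31.8],
  [0,0,0,0,31.8],
  [0,0,0,0,31.8],
])

```text
t: 11.3
position: [519.2, 126.2, 94.2]
ee_rot: [-0.557, 3.092, 0.0]
wrist_force: [-0.0, -0.7, -0.9]
grip_width: 27.5
grip_force: 12.6
```

servo_tool([
  [0,0,-0.6,0,31.8],
  [0,0,-0.5,0,31.8],
  [0,0,0,0,31.8],
  [0,0,0,0,31.8],
])

```text
t: 11.63
position: [519.1, 126.1, 95.3]
ee_rot: [-0.557, 3.092, -0.0]
wrist_force: [0.1, 0.1, -1.9]
grip_width: 27.5
grip_force: 12.6
```

Now free: it rose 1.1 mm with only 1.9 N. I'll centre a little in the band and feel further.

servo_tool([
  [0,0.15,0,0,31.4],
  [0,0,0,0,31.4],
  [0,0,-0.6,0,31.4],
  [0,0,-0.6,0,31.4],
  [0,0,0,0,31.4],
  [0,0,0,0,31.4],
])

```text
t: 12.13
position: [519.1, 126.3, 96.5]
ee_rot: [-0.556, 3.092, 0.0]
wrist_force: [-0.1, 1.3, -0.8]
grip_width: 27.0
grip_force: 12.9
```

servo_tool([
  [0,0,-1,0,31.4],
  [0,0,-1,0,31.4],
  [0,0,-1,0,31.4],
  [0,0,-1,0,31.4],
  [0,0,0,0,31.4],
])

```text
t: 12.55
position: [519.2, 126.3, 100.7]
ee_rot: [-0.556, 3.092, -0.0]
wrist_force: [0.2, 0.2, -2.9]
grip_width: 27.2
grip_force: 12.9
```

servo_tool([
  [0,0,-1.5,0,31.4],
  [0,0,-1.5,0,31.4],
  [0,0,-2,0,31.4],
  [0,0,-2,0,31.4],
  [0,0,-2,0,31.4],
  [0,0,-2,0,31.4],
  [0,0,-2,0,31.4],
  [0,0,-2,0,31.4],
  [0,0,-2,0,31.4],
  [0,0,0,0,31.4],
])

```text
t: 13.38
position: [519.2, 126.3, 117.8]
ee_rot: [-0.557, 3.091, -0.0]
wrist_force: [0.3, 0.2, -1.8]
grip_width: 26.7
grip_force: 12.9
```

```bash
python3 - <<'E'
from h import *
s=robot.state();print(s["position"],s["wrist_force"],s["grip_width"])
t=cv2.resize(vision.read_camera("side")[170:370,150:400],None,fx=3,fy=3,interpolation=cv2.INTER_CUBIC)
cv2.imwrite("pics/lift.png",t)
E
```

```text
[519.2345852  126.30167635 117.81795776] [ 0.26561179  0.16068351 -1.77347138] 26.6750896183617
```

View pics/lift.png

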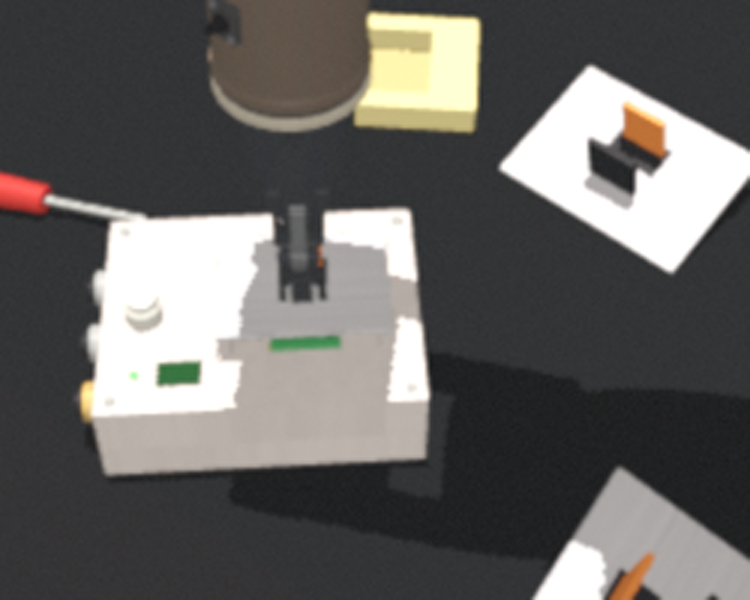

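The cover is clear of the bay: its plate hangs above the housing, level, with the green battery board showing at (305,343). Lifting higher and carrying it to the rest.

servo_tool([
  [0,0,-3,0,31.4],
  [0,0,-6,0,31.4],
  [0,0,-8,0,31.4],
  [0,0,-8,0,31.4],
  [0,0,-8,0,31.4],
  [0,0,-5,0,31.4],
  [0,0,-2,0,31.4],
])

```text
t: 14.02
position: [519.6, 126.4, 158.7]
ee_rot: [-0.556, 3.09, -0.0]
wrist_force: [0.5, -0.1, -1.0]
grip_width: 27.3
grip_force: 12.9
```

servo_tool([
  [1.5,-5.7,0,0,31.4],
  [3.6,-13.3,0,0,31.4],
  [5.1,-19,0,0,31.4],
  [6.1,-22.8,0,0,31.4],
  [6.1,-22.8,0,0,31.4],
  [6.1,-22.8,0,0,31.4],
  [6.1,-22.8,0,0,31.4],
  [6.1,-22.8,0,0,31.4],
])

```text
t: 14.68
position: [533.5, -31.9, 157.0]
ee_rot: [0.556, -3.091, -0.0]
wrist_force: [0.8, -0.4, -2.5]
grip_width: 26.8
grip_force: 12.9
```

servo_tool([
  [6.1,-22.8,0,0,31.4],
  [6.1,-22.8,0,0,31.4],
  [6.1,-22.8,0,0,31.4],
  [6.1,-22.8,0,0,31.4],
  [6.1,-22.8,0,0,31.4],
  [5.1,-19,0,0,31.4],
  [3.6,-13.3,0,0,31.4],
  [1.5,-5.7,0,0,31.4],
  [0,0,0,0,31.4],
])

```text
t: 15.43
position: [548.6, -188.0, 157.1]
ee_rot: [0.554, -3.092, -0.0]
wrist_force: [0.2, 0.6, -2.1]
grip_width: 26.9
grip_force: 12.9
```

servo_tool([
  [0,0,0,0.033,31.4],
  [0,0,0,0.033,31.4],
  [0,0,0,0.033,31.4],
  [0,0,0,0.032,31.4],
  [0,0,0,0,31.4],
])

```text
t: 15.85
position: [548.5, -185.8, 157.3]
ee_rot: [0.352, -3.121, -0.001]
wrist_force: [0.2, 0.2, -1.9]
grip_width: 27.5
grip_force: 12.9
```

```bash
python3 - <<'E'
from h import *
from scipy.spatial.transform import Rotation as R
s=robot.state();print(s["position"],s["wrist_force"],s["grip_width"],s["qpos"]);M=R.from_rotvec(s["ee_rot"]).as_matrix();print(M.round(3))
p=s["position"];y=M[:,1];x=-M[:,0]
cen=p-4.5*y-.6*x; zu=66+p[2]-93.9; print("cover c",cen[:2],zu)
S=4.2;x0,y0=210,120
im=cv2.resize(vision.read_camera("side")[y0:y0+140,x0:x0+190],None,fx=S,fy=S,interpolation=cv2.INTER_CUBIC)
for z,c in((zu+4,(0,0,255)),(zu,(255,0,0))):
  q=np.array([(proj("side",[*(cen+a*x+b*y)[:2],z])-(x0,y0)+.5)*S for a,b in((-60,-45),(60,-45),(60,45),(-60,45))]).astype(int)
  cv2.polylines(im,[q],True,c,1)
a=.23;f=np.array([551,-192.]);ux=np.array([np.cos(a),np.sin(a)]);uy=np.array([-ux[1],ux[0]])
for L,W in((75,60),(35,42)):
  q=np.array([(proj("side",[*(f+i*L*ux+j*W*uy),25])-(x0,y0)+.5)*S for i,j in((-1,-1),(1,-1),(1,1),(-1,1))]).astype(int)
  cv2.polylines(im,[q],True,(0,160,0),1)
cv2.imwrite("pics/over.png",im)
E
```

```text
[ 548.51100665 -185.79419378  157.26583703] [ 0.2301813   0.23127213 -1.94155313] 27.484616300050746 [-3.79042317e-01  4.90071070e-01  1.84814021e+00  2.33403461e-04
  8.04068088e-01 -2.17447569e+00]
[[-0.975 -0.223 -0.001]
 [-0.223  0.975  0.   ]
 [ 0.     0.001 -1.   ]]
cover c [ 548.92773518 -190.31485004] 129.36583702907996
```

View pics/over.png

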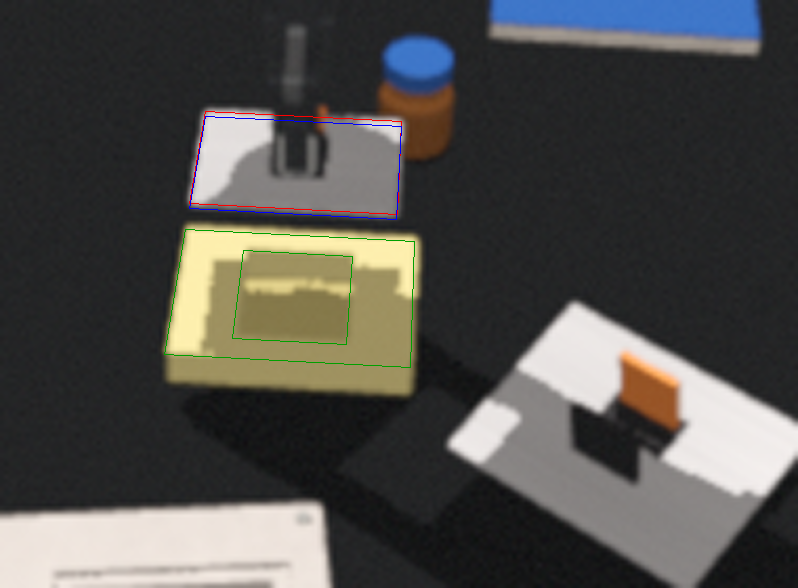

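The plate overlays its prediction within a pixel, with its upper edge at rows 110–120. The foam's upper corners are at (185,226) and (419,236), within 1 mm of plan. Small correction, then descend.

servo_tool([
  [-0.5,-1.1,5,0,31.4],
  [-0.6,-1.1,10,0,31.4],
  [0,0,14,0,31.4],
  [0,0,14,0,31.4],
  [0,0,14,0,31.4],
  [0,0,12,0,31.4],
  [0,0,10,0,31.4],
  [0,0,7,0,31.4],
  [0,0,4,0,31.4],
  [0,0,1,0,31.4],
])

```text
t: 16.73
position: [550.1, -188.8, 65.6]
ee_rot: [0.353, -3.121, -0.001]
wrist_force: [-0.5, -0.1, -1.0]
grip_width: 27.1
grip_force: 12.9
```

servo_tool([
  [0,0,2,0,31.4],
  [0,0,2,0,31.4],
  [0,0,2,0,31.4],
  [0,0,1.5,0,31.4],
  [0,0,0.5,0,31.4],
  [0,0,0,0,31.4],
])

```text
t: 17.23
position: [550.3, -188.9, 58.4]
ee_rot: [0.353, -3.122, 0.0]
wrist_force: [-0.2, -0.1, -1.2]
grip_width: 26.8
grip_force: 12.9
```

servo_tool([
  [0,0.5,1,0,31.4],
  [0,0.5,1,0,31.4],
  [0,0,1,0,31.4],
  [0,0,0.7,0,31.4],
  [0,0,0,0,31.4],
  [0,0,0,0,31.4],
])

```text
t: 17.73
position: [550.1, -188.0, 54.6]
ee_rot: [0.353, -3.122, -0.0]
wrist_force: [-0.3, 0.2, -1.9]
grip_width: 27.1
grip_force: 12.9
```

servo_tool([
  [0,0,0.4,0,31.4],
  [0,0,0.4,0,31.4],
  [0,0,0.3,0,31.4],
  [0,0,0,0,31.4],
])

```text
t: 18.07
position: [550.1, -188.0, 53.5]
ee_rot: [0.353, -3.122, -0.0]
wrist_force: [0.4, 0.2, -1.3]
grip_width: 26.9
grip_force: 12.9
```

servo_tool([
  [0,0,0.4,0,31.4],
  [0,0,0.4,0,31.4],
  [0,0,0,0,31.4],
  [0,0,0,0,31.4],
])

```text
t: 18.4
position: [550.2, -188.0, 52.8]
ee_rot: [-0.353, 3.122, -0.0]
wrist_force: [-0.1, 1.1, -0.4]
grip_width: 27.1
grip_force: 13.1
```

servo_tool([
  [0,0,0.4,0,31.4],
  [0,0,0.3,0,31.4],
  [0,0,0,0,31.4],
  [0,0,0,0,31.4],
])

```text
t: 18.73
position: [550.2, -187.9, 52.4]
ee_rot: [-0.353, 3.121, -0.0]
wrist_force: [-0.8, 2.7, 6.0]
grip_width: 27.0
grip_force: 14.4
```

servo_tool([
  [0,0,-0.2,0,31.4],
  [0,-0.42,0.16,0,32.4],
  [0,-0.42,0.16,0,33.4],
  [0,-0.42,0.16,0,34.4],
  [0,-0.42,0.16,0,35.4],
  [0,0,0,0,35.4],
])

```text
t: 19.23
position: [550.5, -189.3, 52.1]
ee_rot: [-0.353, 3.122, 0.001]
wrist_force: [-1.3, 6.1, 11.4]
grip_width: 29.9
grip_force: 13.7
```

servo_tool([
  [0,-0.42,0.16,0,36.4],
  [0,-0.42,0.16,0,37.4],
  [0,-0.42,0.16,0,38.4],
  [0,-0.42,0.16,0,39.4],
  [0,-0.42,0.16,0,40.4],
  [0,-0.42,0.1,0,41.4],
  [0,0,0,0,41.4],
  [0,0,0,0,41.4],
])

```text
t: 19.9
position: [551.1, -191.6, 51.4]
ee_rot: [-0.353, 3.121, 0.001]
wrist_force: [-1.5, 8.5, 17.0]
grip_width: 35.7
grip_force: 10.6
```

servo_tool([
  [0,0.4,-0.4,0,41.4],
  [0,0.3,-0.4,0,42],
  [0,0,-0.2,0,42.5],
  [0,0,0,0,43],
  [0,0,0,0,43],
  [0,0,0,0,43],
])

```text
t: 20.4
position: [550.8, -191.5, 51.6]
ee_rot: [0.353, -3.122, -0.0]
wrist_force: [-0.1, -0.1, 0.3]
grip_width: 37.2
grip_force: 0.0
```

servo_tool([
  [0,0,0,0,46],
  [0,0,0,0,50],
  [0,0,0,0,56],
  [0,0,0,0,60],
  [0,0,-3,0,60],
  [0,0,-8,0,60],
  [0,0,-15,0,60],
  [0,0,-20,0,60],
  [0,0,-25,0,60],
  [0,0,-25,0,60],
])

```text
t: 21.23
position: [550.6, -191.3, 149.2]
ee_rot: [0.353, -3.121, -0.0]
wrist_force: [0.6, 0.5, -0.2]
grip_width: 51.0
grip_force: 0.0
```

servo_tool([
  [0,0,-25,0,80],
  [0,0,-25,0,80],
  [15,20,-10,0,80],
  [15,25,0,0,80],
  [15,30,0,0,80],
  [15,30,0,0,80],
  [15,30,0,0,80],
  [0,30,0,0,80],
  [0,30,0,0,80],
  [0,0,0,0,80],
])

```text
t: 22.07
position: [432.3, -14.6, 208.4]
ee_rot: [0.356, -3.121, -0.001]
wrist_force: [-0.3, -0.5, 0.6]
grip_width: 68.1
grip_force: 0.0
```

```bash
python3 - <<'E'
from h import *
s=robot.state();print(s["t"],s["position"],s["wrist_force"])
T=[]
a=.23;f=np.array([550.5,-192.2]);ux=np.array([np.cos(a),np.sin(a)]);uy=np.array([-ux[1],ux[0]])
for cam,x0,y0,w,h,S in(("top",285,165,75,80,5.2),("side",235,155,80,80,5)):
  im=cv2.resize(vision.read_camera(cam)[y0:y0+h,x0:x0+w],(390,416),interpolation=cv2.INTER_CUBIC);sx,sy=390/w,416/h
  for L,W,z,c in((75,60,25,(0,160,0)),(60,45,29,(0,0,255))):
    q=np.array([(proj(cam,[*(f+i*L*ux+j*W*uy),z])-(x0,y0)+.5)*(sx,sy) for i,j in((-1,-1),(1,-1),(1,1),(-1,1))]).astype(int)
    cv2.polylines(im,[q],True,c,1)
  T.append(im)
cv2.imwrite("pics/end.png",np.hstack(T))
E
```

```text
22.0667 [432.31823244 -14.62924859 208.43974821] [-0.33793197 -0.5326237   0.55423041]
```

View pics/end.png

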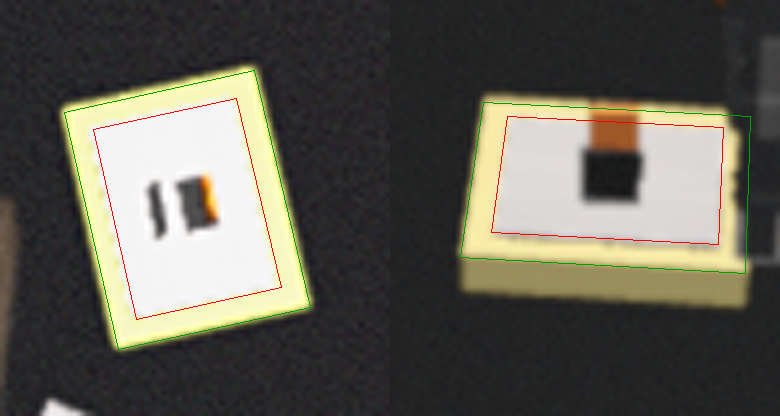

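The final picture shows the cover flat, latch up and square on the rest, matching the red centred outline in both views with margins even to about a millimetre. The gripper is away from it.

```bash
python3 -c "
from workcell import robot
print(robot.close_job())"
```

```text
the job is handed in; nothing more can be done
None
```

The catch let go at about 8.6 mm of squeeze; I lifted the cover out and left it flat, latch up, centred on the foam rest to about 1 mm, pressing up to 17 N while letting go, and handed in at 22 s.

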